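# Screw the lid onto the sweets jar

## Task

Screw the metal lid with the wooden grip bar onto the sweets jar. Seat it level on the neck, turn it back (anticlockwise from above) if it is still sitting on top of the thread, until it drops into the thread start, then tighten it clockwise right up to its stop and let go. Leave the other things on the table where they are.

Things in the scene. Friction and masses are not known exactly. Their poses are not given: they have to be found in the camera images.
- jar: White ceramic sweets jar stuck down on a gel pad: it neither slides nor turns. Origin: centre of its underside, z up. Body 110 mm across up to height 64, then a neck 64 mm across. Round the neck, out to 78 mm across, a coarse three-start thread: three ridges with flat crests at height 98, each 68 degrees long; the parts repeat every 120 degrees.
- jar_rim (a point): Centre of the jar's open mouth, on its axis, height 103; the last 4 mm of the neck taper in to 58 mm across.
- jar_gap (a point): Middle of one thread gap, at the jar's +x, radius 35 mm; the others lie 120 and 240 degrees round. Gaps are 34 degrees wide. A lid lug that drops in a gap lands on a sloping flank (height 89.5 here) and, turned clockwise from above, runs under the ridge, going down 1 mm per 10 degrees until it meets a stop, 73 degrees of turning from the gap's middle.
- jar_stop (a point): Top of one of three stops, 94 degrees clockwise of jar_gap, 18 degrees wide, 4 mm above the crests, at the clockwise end of each ridge. A lug riding on a crest and turned clockwise only meets this stop; turned anticlockwise it comes off the ridge's other end and drops about 10 mm into a gap.
- lid: Screw lid, about 220 g, skirt down on the table: aluminium cap 90 mm across (82 inside), 31 mm high, with a wooden grip bar on top. Origin: centre of its underside, z up. Origin height above the jar's origin: about 97 mm riding on the crests, 87.5 dropped in the gaps, 80 screwed home. Turns on friction alone, stays where it is left. About 2 mm sideways play on the neck.
- lid_bar (a point): Centre of the top of the upright grip bar: 70 mm long along the lid's x, 14 mm thick along y, 24 mm tall (31 to 55 mm above the lid's underside).
- lid_lug (a point): One of three lugs inside the skirt's lower edge, at the lid's +x, the others 120 and 240 degrees round; 24 degrees wide, reaching in to 69 mm diameter. Lid yaw equals jar yaw (modulo 120 degrees, 5 either way) when the lugs are in the gaps, and jar yaw minus 73 degrees (modulo 120) when home against the stops.
- mug: Bystander: stoneware mug, 80 mm across, 90 mm high. Origin: centre of its underside.
- dish: Bystander: small glass dish, 72 mm across, 26 mm high, standing between the jar and the lid. Origin: centre of its underside.
- tin: Bystander: flat chrome tin, 58 x 38 x 14 mm. Origin: centre of its underside.
- remote: Bystander: black remote control, 150 x 42 x 17 mm, length along its x. Origin: centre of its underside.
Not all that is in view belongs to the job. Leave any green or purple look-alike of the lid alone.

How it is judged:
On the way:
1. the lid sits level on the neck and has dropped into the thread start (z of lid in the frame of jar between 0.083 and 0.0905 m and horizontal distance between lid and jar below 0.005 m and angle between lid's own z axis and vertical below 0.08 rad), for 0.1 s.
At the end, for the whole second after the job is handed in: The lid is screwed home on the jar: its underside less than 81.7 mm above the jar's underside (within about 15 degrees of the stop), centred within 5 mm, level within 0.06 rad, at rest and released (z of lid in the frame of jar between 0.075 and 0.0817 m and horizontal distance between lid and jar below 0.005 m and angle between lid's own z axis and vertical below 0.06 rad and linear speed of lid below 0.02 m/s); the robot touches nothing.
It fails at once if the mug, dish, tin or remote is moved more than 30 mm (distance of any of mug, dish, tin, remote from where it was at the start of the episode above 0.03 m).
It also fails if it takes over 48 s, if anything falls off the work surface, if the arm or the gripper's body presses on something with over 40 N, if the wrist force passes 120 N, or if a joint passes its speed limit or range.

## Robot

A 6-joint arm with a two-finger parallel gripper is mounted at the origin on the work surface. World frame = base frame: x ahead of the robot, y to its left, z up, the work surface at z = 0. Lengths are in m, angles in rad, forces in N, time in s.
With the tool pointing down it reaches from about 0.325 to 0.9 m from the base axis. Payload 6.1 kg.
Tool frame: the origin (TCP) lies midway between the tips of the shut fingers; the grasp point (between the pads) lies 19 mm behind it (robot.pinch_z is the distance from the TCP to the grasp point, in m); z points along the fingers, y is the direction in which the jaws open and shut (so a half turn about z gives the same grasp; the last joint's range is limited). The gripper opens to 85 mm and grips with 20 to 120 N. Pads are 22 mm wide; open, the fingers measure 114 mm over their backs; the gripper's body (76 mm by 85 mm) begins 54 mm behind the grasp point. The pads swing forward as they close: fully open they stand 13 mm farther back than shut.
Start: joints at [1.209, 0.22, 1.526, -0, 1.395, -0.126], TCP at [0.146, 0.608, 0.231] pointing down, gripper open.
Joint ranges: [-2.98, 2.98], [-0.91, 2.08], [0.09, 2.57], [-1.24, 4.39], [0.2, 2.65], [-2.68, 2.68]. Speed limits (rad/s): [2.57, 2.57, 3.01, 3.14, 3.14, 3.14].

## Interface

Orientations are given as a rotation vector (axis times angle).
In Python, from rig import monitor, eyes, order, robot gives the robot as it stands. The module is installed in compiled form; this text tells all that it offers.
- The arm moves only by the tool jog_arm, never from a script. Its argument "deltas" is a list of rows, each a list of 3 entries, a list of its own where there are three numbers: the turn, a rotation vector about the tool's x, y, z in rad, then the shift along the tool's x, y, z in m, then the opening, from 0 (shut) to 1 (fully open). In form: [[[rx, ry, rz], [dx, dy, dz], claw], ...]. A call has 1 to 20 rows; each row is the pose to reach, as a shift and turn from the pose commanded when the call began, along the tool's axes at that moment; what a row does not reach only later rows make up. A row lasts 1/12 s, in which the tool goes at most 41.7 mm and 7.16 degrees, less where a joint would pass 70% of its speed; a pose out of reach is approached as far as the arm can. A call with a gripper value outside its range is refused whole. The fingers move at their own pace and stop on an object; "newtons" is the grip in N (left out, the last holds). Time passes only in rows, so rows that repeat a pose let the fingers close. It gives the time, the measured TCP pose, the force and the opening at its end, in the units of the state.
- monitor.get_obs(): the state, without advancing time (a new reading comes with each control period).
- eyes.grab_frame(name): name is "scene" or "top" or "wrist"; returns the picture (400x640x3 uint8, red, green, blue); there is no depth.
- eyes.calibration(name): a dict with "fx", "fy", "cx", "cy" (pixels), "world_to_cam" (4x4, takes a point from world to camera coordinates). Camera axes: x right, y down, z forward; pixel columns grow to the right and rows downward; lengths in m; the calibration is good to about 2 mm. A picture is of the moment at which its call begins: read the wrist's pose just before it. calibration takes no time and is no camera call; for the wrist camera it gives the pose at the moment of the call.
- order.sign_off(): hands the job in, once; it reports no verdict.
Trained networks look in the newest picture that a camera, given by its name, has taken for a name from the list of things; names that differ only in an ending like _2 or _b are one class to them, and where a whole thing is asked for, a point or a joint stands for the part that bears it (a point fixed in the world has none). Each returns a list of dicts, best first, with "score" (0 to 1); they miss things now and then, are a little off and sometimes report something else, mostly with a low value. They report only what shows in the picture. A call takes as long as a camera call. They do not tell look-alikes from the thing itself.
- eyes.boxes_of(thing, camera): "box" ([centre column, centre row, width, height] in pixels, round what is visible of it).
- eyes.regions_of(thing, camera): "region" (400x640 bool, what is visible of it) and "box" ([centre column, centre row, width, height] in pixels, round what is visible of it).
The state is a dict: "clock": time; "qpos": joint angles; "joint_velocities": joint speeds; "effort": joint torques, N m; "position": TCP position; "ee_rot": TCP orientation; "force": force on the tool from outside, world axes, zero at the start; "moment": the same for the moment, N m; "width": finger opening in m.
Only numpy, scipy, OpenCV 4.12 (cv2) and the standard library are available. Lean on these libraries where they do the work, as an engineer would, in place of code of your own. Each camera call takes 0.05 s, during which the arm holds its last target.

## Working session

There is one attempt and no reset: what is moved stays moved. The work goes in short steps, Python scripts to look and compute and a tool call to move; the robot and the scene stay as the last step left them, time stands still between calls to the robot, and variables do not carry over. Pictures are saved under pics/ and viewed, and the job is handed in when it is done.

Besides the shell and the picture viewer there is one more tool, called after "Call:" as name([rows], argument=value, ...), one row to a line, values as JSON. jog_arm: Moves the arm, as the interface text tells. Its arguments: {"type":"object","properties":{"deltas":{"type":"array","items":{"type":"array"}},"newtons":{"type":"number"}},"required":["deltas"]}

```bash
mkdir -p pics; ls; cat > h.py <<'E'
import numpy as np, cv2
from rig import monitor, eyes, order, robot
def save(n,f):
    im=eyes.grab_frame(n); cv2.imwrite('pics/'+f,im[:,:,::-1]); return im
def proj(c,P):
    P=np.atleast_2d(P); T=c['world_to_cam']; q=P@T[:3,:3].T+T[:3,3]
    return np.c_[c['fx']*q[:,0]/q[:,2]+c['cx'],c['fy']*q[:,1]/q[:,2]+c['cy']]
def ray(c,u,v):
    T=np.array(c['world_to_cam']); R=T[:3,:3]; o=-R.T@T[:3,3]
    d=R.T@np.array([(u-c['cx'])/c['fx'],(v-c['cy'])/c['fy'],1]); return o,d/np.linalg.norm(d)
def atz(c,u,v,z):
    o,d=ray(c,u,v); return o+d*(z-o[2])/d[2]
def tri(rs):
    A=np.zeros((3,3));b=np.zeros(3)
    for o,d in rs:
        M=np.eye(3)-np.outer(d,d);A+=M;b+=M@o
    p=np.linalg.solve(A,b); return p,[np.linalg.norm((np.eye(3)-np.outer(d,d))@(p-o)) for o,d in rs]
E
python3 - <<'E'
from h import *
print(monitor.get_obs())
for n in ['scene','top','wrist']:
    save(n,n+'0.png'); c=eyes.calibration(n); print(n,c['fx'],c['cx'],c['cy'],np.round(c['world_to_cam'],4).tolist())
    for t in ['jar','lid','lid_bar','jar_rim','mug','dish','tin','remote']:
        try: print(t,[(round(d['score'],2),np.round(d['box']).tolist()) for d in eyes.boxes_of(t,n)][:3])
        except Exception as e: print(t,e)
E
```

```text
pics
{'clock': 0.0, 'qpos': array([ 1.20891889e+00,  2.21225824e-01,  1.52759900e+00,  1.41368645e-06,
        1.39472394e+00, -1.26104770e-01]), 'joint_velocities': array([ 0.00129735,  0.00079982,  0.00152842,  0.00036605,  0.00040778,
       -0.00043005]), 'effort': array([ 3.00755237e-04, -4.96889234e+01, -3.89407969e+01, -9.49624336e-05,
        1.09558782e-02,  4.20616834e-05]), 'position': array([0.14578617, 0.60713553, 0.23020585]), 'ee_rot': array([-3.69438117e-01, -3.11931621e+00,  2.98066849e-03]), 'force': array([-0.41408284,  0.42606345, -0.20644158]), 'moment': array([ 0.04213933, -0.01383075,  0.08119693]), 'width': 0.08529079989457987}
scene 409.3428866136344 321.88564909895325 201.12476161400542 [[0.3229, 0.9463, 0.0141, -0.262], [0.7723, -0.2549, -0.5818, -0.414], [-0.547, 0.1988, -0.8132, 1.357], [0.0, 0.0, 0.0, 1.0]]
jar [(0.57, [226.0, 211.0, 49.0, 52.0])]
lid [(0.96, [382.0, 151.0, 35.0, 30.0]), (0.92, [339.0, 170.0, 34.0, 34.0]), (0.64, [352.0, 216.0, 33.0, 37.0])]
lid_bar [(0.9, [340.0, 172.0, 35.0, 34.0]), (0.77, [383.0, 151.0, 33.0, 28.0]), (0.65, [352.0, 21
[... 570 characters left out ...]
.0]), (0.85, [283.0, 270.0, 46.0, 42.0]), (0.85, [294.0, 203.0, 44.0, 41.0])]
lid_bar [(0.95, [284.0, 270.0, 42.0, 42.0]), (0.84, [293.0, 204.0, 40.0, 40.0]), (0.65, [221.0, 283.0, 44.0, 38.0])]
jar_rim []
mug [(0.85, [339.0, 131.0, 40.0, 46.0])]
dish [(0.79, [354.0, 239.0, 34.0, 31.0])]
tin [(0.94, [200.0, 169.0, 25.0, 27.0])]
remote [(0.6, [434.0, 148.0, 64.0, 49.0])]
wrist 320.02239109634303 322.7870021876432 199.83606603701972 [[0.2337, 0.9723, -0.0002, -0.6256], [0.9203, -0.2212, 0.3227, -0.0421], [0.3137, -0.0756, -0.9465, 0.3804], [0.0, 0.0, 0.0, 1.0]]
jar []
lid [(0.6, [153.0, 395.0, 18.0, 10.0])]
lid_bar [(0.49, [155.0, 394.0, 14.0, 12.0])]
jar_rim []
mug []
dish []
tin []
remote []
```

```bash
python3 - <<'E'
import cv2
a=cv2.imread('pics/top0.png')[100:320,170:490]; cv2.imwrite('pics/topc.png',cv2.resize(a,None,fx=2.5,fy=2.5,interpolation=2))
a=cv2.imread('pics/scene0.png')[120:340,180:480]; cv2.imwrite('pics/scc.png',cv2.resize(a,None,fx=2.6,fy=2.6,interpolation=2))
E
```

```text
(no output)
```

View pics/topc.png

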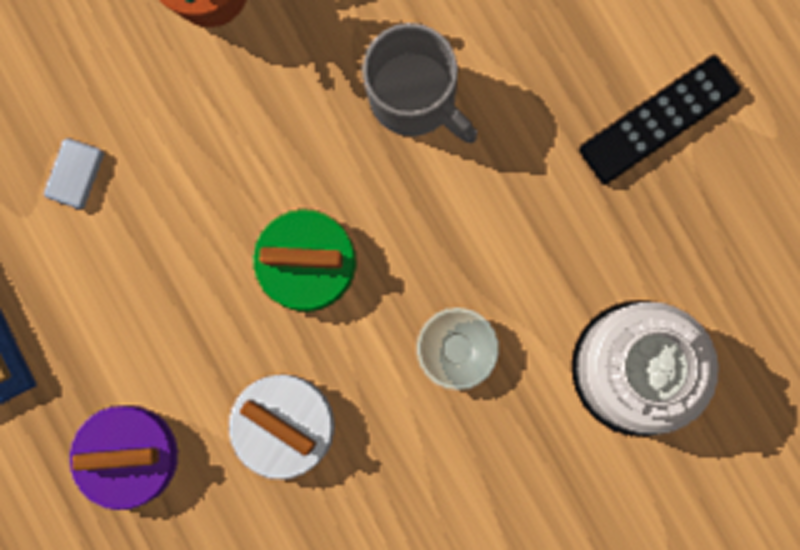

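View pics/scc.png

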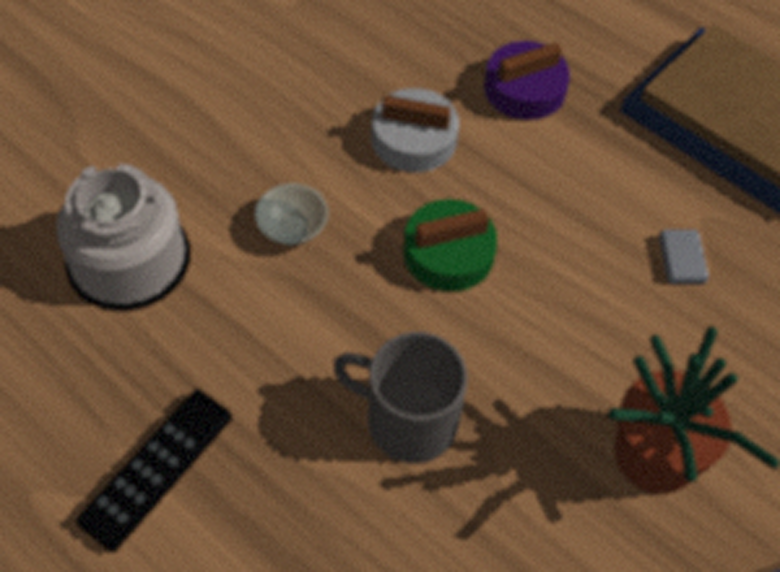

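The real lid is the silver one: top (282,271), scene (340,171). The bar runs about (267,262) to (295,280) in top. The jar is at top (428,249).

```bash
python3 - <<'E'
from h import *
t=eyes.calibration('top'); s=eyes.calibration('scene')
o=170,100
f=lambda x,y:(o[0]+x/2.5,o[1]+y/2.5)
e1=atz(t,*f(245,408),.055);e2=atz(t,*f(314,449),.055); print('bar ends',e1,e2,(e1+e2)/2,np.degrees(np.arctan2(*(e2-e1)[1::-1])))
# cap top centre: z.031
print('cap',atz(t,*f(280,427),.031))
g=lambda x,y:(180+x/2.6,120+y/2.6)
print('bar scene',atz(s,*g(417,105),.055), tri([ray(t,*f(279.5,428)),ray(s,*g(417,105))]))
print('rim',atz(t,*f(660,368),.103),atz(s,*g(108,200),.103),tri([ray(t,*f(660,368)),ray(s,*g(108,200))]))
from scipy.spatial.transform import Rotation as R
print(R.from_rotvec(monitor.get_obs()['ee_rot']).as_matrix().round(3), monitor.get_obs()['clock'],robot.pinch_z)
c=eyes.calibration('wrist');T=c['world_to_cam'];print(-T[:3,:3].T@T[:3,3])
print('dish',atz(t,354,239,.02),'mug',atz(t,*f(410,70),.09))
E
```

```text
bar ends [0.5038386  0.18389158 0.055     ] [0.4700403  0.12471379 0.055     ] [0.48693945 0.15430269 0.055     ] -119.73204982231518
cap [0.48709779 0.15679992 0.031     ]
bar scene [0.49155097 0.1596366  0.055     ] (array([0.48804858, 0.15774286, 0.05145254]), [np.float64(0.0031809697948472237), np.float64(0.003180969794847197)])
rim [ 0.54006651 -0.15704296  0.103     ] [ 0.54953517 -0.15613521  0.103     ] (array([ 0.54036632, -0.1578134 ,  0.09180132]), [np.float64(0.0012885221539452832), np.float64(0.00128852215394524)])
[[-0.972  0.234 -0.   ]
 [ 0.234  0.972 -0.   ]
 [ 0.    -0.    -1.   ]] 1.35 0.0187
[0.06565877 0.62773415 0.37352117]
dish [0.55709258 0.00113088 0.02      ] mug [0.78718727 0.04499706 0.09      ]
```

Call:
jog_arm([
  [[0,0,1.857],[-0.562,-0.651,0.03],1],
  [[0,0,1.857],[-0.562,-0.651,0.03],1],
  [[0,0,1.857],[-0.562,-0.651,0.03],1],
  [[0,0,1.857],[-0.562,-0.651,0.03],1],
  [[0,0,1.857],[-0.562,-0.651,0.03],1],
  [[0,0,1.857],[-0.562,-0.651,0.03],1],
  [[0,0,1.857],[-0.562,-0.651,0.03],1],
  [[0,0,1.857],[-0.562,-0.651,0.03],1],
  [[0,0,1.857],[-0.562,-0.651,0.03],1],
  [[0,0,1.857],[-0.562,-0.651,0.03],1],
  [[0,0,1.857],[-0.562,-0.651,0.03],1],
  [[0,0,1.857],[-0.562,-0.651,0.03],1],
  [[0,0,1.857],[-0.562,-0.651,0.03],1],
  [[0,0,1.857],[-0.562,-0.651,0.03],1],
  [[0,0,1.857],[-0.562,-0.651,0.03],1],
  [[0,0,1.857],[-0.562,-0.651,0.03],1],
  [[0,0,1.857],[-0.562,-0.651,0.03],1],
  [[0,0,1.857],[-0.562,-0.651,0.03],1],
  [[0,0,1.857],[-0.562,-0.651,0.03],1],
  [[0,0,1.857],[-0.562,-0.651,0.03],1],
])

```text
clock: 3.02
position: [0.5285, -0.1347, 0.2023]
ee_rot: [2.72, 1.572, 0.001]
force: [2.0, 1.0, 0.5]
width: 0.0857
```

```bash
python3 - <<'E'
from h import *
im=save('wrist','w1.png'); c=eyes.calibration('wrist'); np.save('w1.npy',c['world_to_cam'])
print(monitor.get_obs()['position'],proj(c,[.54,-.157,.103]))
cv2.imwrite('pics/w1c.png',cv2.resize(im[:,:,::-1][100:400,120:520],None,fx=2,fy=2,interpolation=2))
E
```

```text
[ 0.53096871 -0.14105203  0.20161601] [[341.76776391 212.39598419]]
```

View pics/w1c.png

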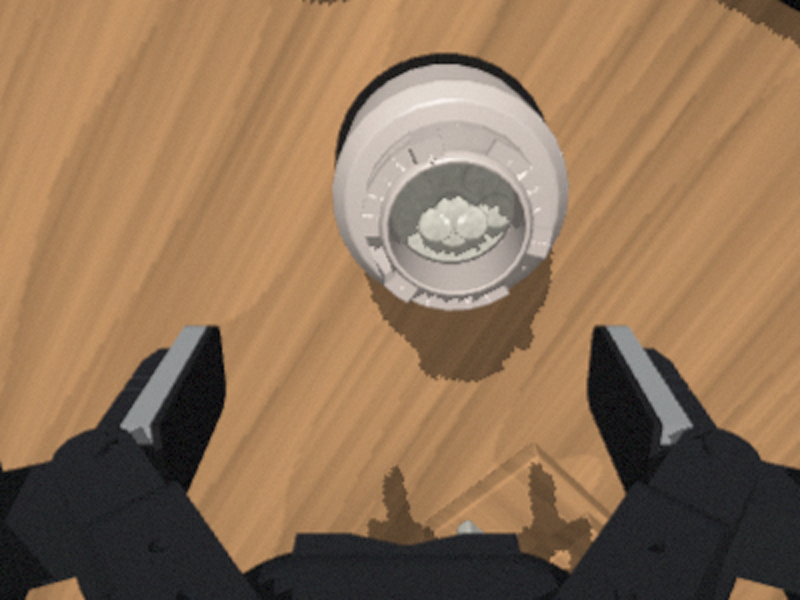

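The jar mouth is at about (348,212) in the wrist picture, with ridge and stop edges faintly visible. I'll rectify it.

```bash
python3 - <<'E'
from h import *
im=cv2.imread('pics/w1.png'); c=dict(eyes.calibration('wrist')); c['world_to_cam']=np.load('w1.npy')
print(atz(c,348,212.5,.103))
# fit: rim inner/outer? sample rectified at z .098
ctr=atz(c,348,212.5,.103)[:2]
S=.00016; n=600
yy,xx=np.mgrid[0:n,0:n]
P=np.stack([ctr[0]+(n/2-yy)*S, ctr[1]+(n/2-xx)*S, np.full(xx.shape,.098)],-1).reshape(-1,3)  # up = +x, left=+y
uv=proj(c,P).reshape(n,n,2).astype(np.float32)
r=cv2.remap(im,uv[...,0],uv[...,1],cv2.INTER_CUBIC)
r=cv2.createCLAHE(3,(4,4)).apply(cv2.cvtColor(r,cv2.COLOR_BGR2GRAY))
r=cv2.cvtColor(r,cv2.COLOR_GRAY2BGR)
for R_ in(.029,.032,.039,.045): cv2.circle(r,(n//2,n//2),int(R_/S),(0,255,0) if R_<.045 else (255,0,0),1)
for a in range(0,360,10):
    d=np.array([-np.sin(np.radians(a)),-np.cos(np.radians(a))]); p=(n/2+d*(.0465/S)).astype(int)
    cv2.putText(r,str(a),(int(p[0])-12,int(p[1])+4),0,.35,(0,0,255),1)
cv2.imwrite('pics/w1r.png',r)
E
```

```text
[ 0.5443017  -0.15960759  0.103     ]
```

View pics/w1r.png

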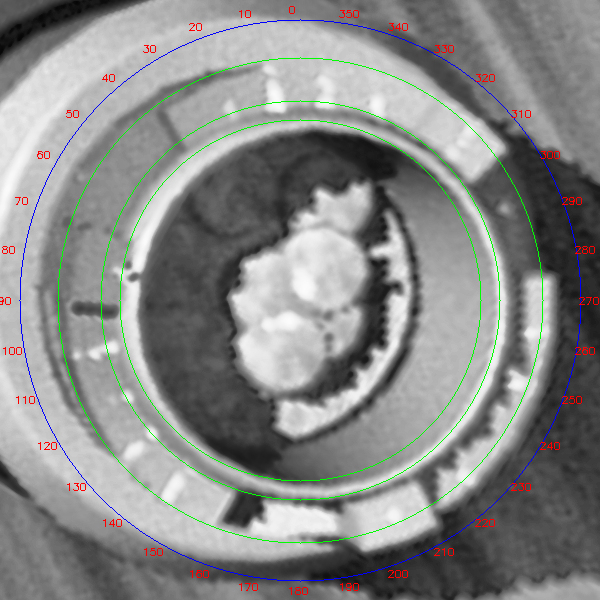

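Call:
jog_arm([
  [[0,0,0],[-0.06,0.02,0.02],1],
  [[0,0,0],[-0.06,0.02,0.02],1],
  [[0,0,0],[-0.06,0.02,0.02],1],
  [[0,0,0],[-0.06,0.02,0.02],1],
])

```text
clock: 3.4
position: [0.5146, -0.1952, 0.1815]
ee_rot: [-2.72, -1.569, 0.001]
force: [-0.2, 0.9, 0.4]
width: 0.0852
```

```bash
cat > rect.py <<'E'
from h import *
def rect(im,c,ctr,z,f,S=.00016,n=600):
    yy,xx=np.mgrid[0:n,0:n]
    P=np.stack([ctr[0]+(n/2-yy)*S, ctr[1]+(n/2-xx)*S, np.full(xx.shape,z)],-1).reshape(-1,3)
    uv=proj(c,P).reshape(n,n,2).astype(np.float32)
    r=cv2.remap(im,uv[...,0],uv[...,1],cv2.INTER_CUBIC)
    r=cv2.createCLAHE(3,(4,4)).apply(cv2.cvtColor(r,cv2.COLOR_BGR2GRAY))
    r=cv2.cvtColor(r,cv2.COLOR_GRAY2BGR)
    for R_ in(.029,.039): cv2.circle(r,(n//2,n//2),int(R_/S),(0,255,0),1)
    for a in range(0,360,10):
        d=np.array([-np.sin(np.radians(a)),-np.cos(np.radians(a))]); p=(n/2+d*(.0465/S)).astype(int)
        cv2.putText(r,str(a),(int(p[0])-12,int(p[1])+4),0,.35,(0,0,255),1)
    cv2.imwrite('pics/'+f,r)
E
python3 - <<'E'
from rect import *
print(monitor.get_obs()['position'],monitor.get_obs()['joint_velocities'].round(3))
c=dict(eyes.calibration('wrist'))
im=save('wrist','w2.png')[:,:,::-1].copy();  np.save('w2.npy',c['world_to_cam'])
T=c['world_to_cam'];print(-T[:3,:3].T@T[:3,3])
print(proj(c,[.5435,-.1606,.103]))
rect(im,c,(.5435,-.1606),.103,'w2r.png')
c['world_to_cam']=np.load('w1.npy');rect(cv2.imread('pics/w1.png'),c,(.5435,-.1606),.103,'w1r2.png')
a=cv2.hconcat([cv2.resize(cv2.imread('pics/w2r.png'),(400,400)),cv2.resize(cv2.imread('pics/w1r2.png'),(400,400))]);cv2.imwrite('pics/w12.png',a)
E
```

```text
[ 0.5146433  -0.19518368  0.18153121] [ 0.038 -0.023 -0.005  0.01   0.005  0.009]
[ 0.55718727 -0.12266119  0.32379528]
[[333.77066194 151.0320801 ]]
```

View pics/w12.png

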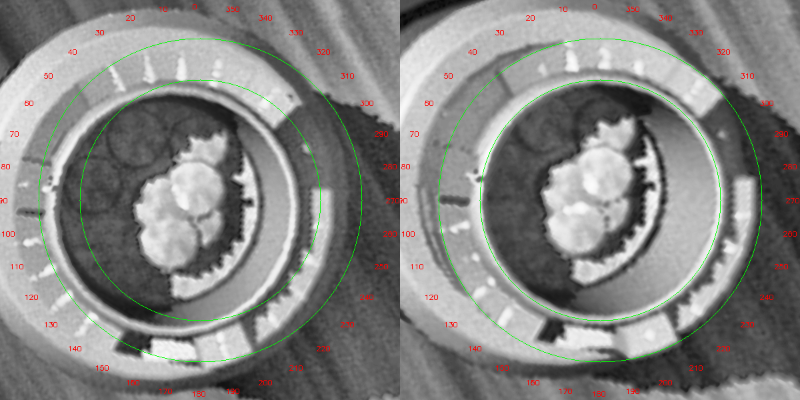

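View pics/w2r.png

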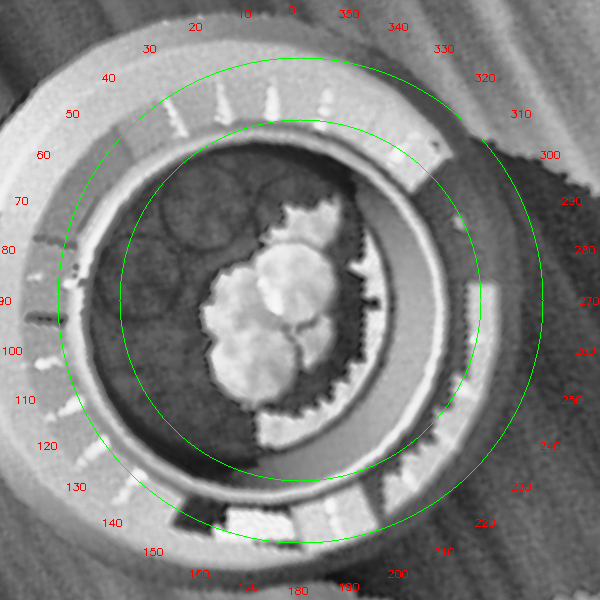

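View 1 was taken while the arm still moved, and its calibration was read afterwards. Correcting for that, both views put the jar axis near (0.541,-0.1545). I'll re-rectify view 2 for yaw.

```bash
python3 - <<'E'
from rect import *
c=dict(eyes.calibration('wrist'));c['world_to_cam']=np.load('w2.npy');im=cv2.imread('pics/w2.png')
rect(im,c,(.541,-.1545),.103,'w2a.png'); rect(im,c,(.541,-.1545),.098,'w2b.png')
# overlay model yaw 51
r=cv2.imread('pics/w2b.png')
def ln(a,col):
    d=np.array([-np.sin(np.radians(a)),-np.cos(np.radians(a))]);cv2.line(r,tuple((300+d*195).astype(int)),tuple((300+d*255).astype(int)),col,1)
for k in(0,120,240):
    g=51+k
    ln(g-17,(0,0,255));ln(g+17,(0,0,255))
cv2.imwrite('pics/w2b.png',r)
a=cv2.hconcat([cv2.resize(cv2.imread('pics/w2a.png'),(300,300)),cv2.resize(cv2.imread('pics/w2b.png'),(500,500))[:300]]) if 0 else r
E
```

```text
(no output)
```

View pics/w2b.png

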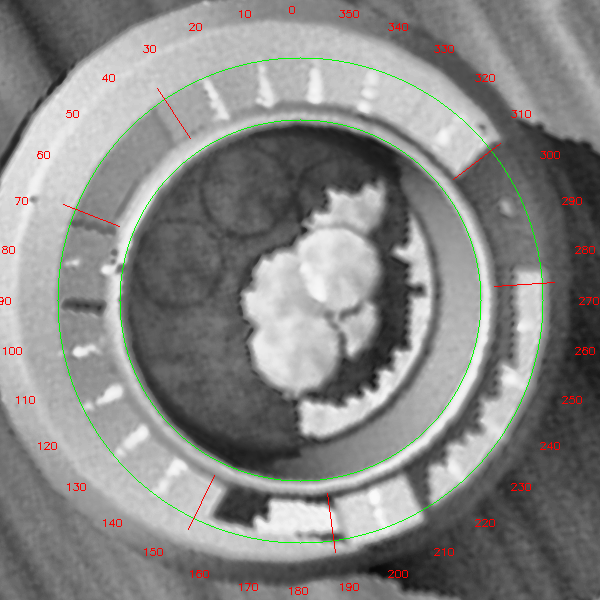

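View pics/w2a.png

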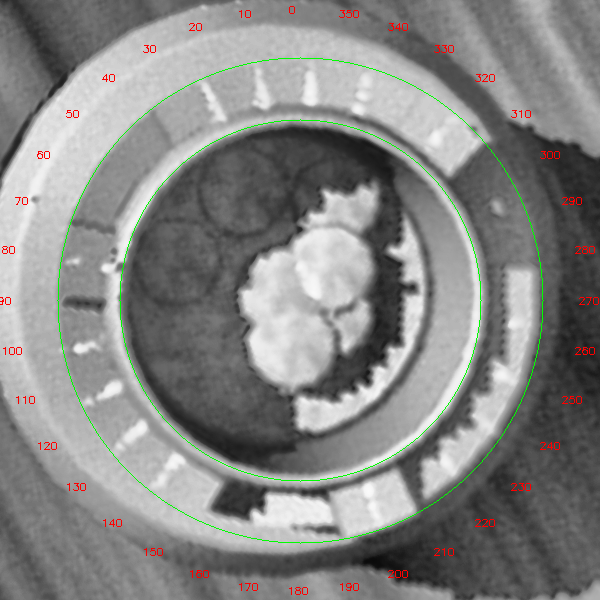

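Jar yaw is about 53° (mod 120). Moving over the lid.

Call:
jog_arm([
  [[0,0,0],[0.2915,-0.199,0],1],
  [[0,0,0],[0.2915,-0.199,0],1],
  [[0,0,0],[0.2915,-0.199,0],1],
  [[0,0,0],[0.2915,-0.199,0],1],
  [[0,0,0],[0.2915,-0.199,0],1],
  [[0,0,0],[0.2915,-0.199,0],1],
  [[0,0,0],[0.2915,-0.199,0],1],
  [[0,0,0],[0.2915,-0.199,0],1],
  [[0,0,0],[0.2915,-0.199,0],1],
  [[0,0,0],[0.2915,-0.199,0],1],
  [[0,0,0],[0.2915,-0.199,0],1],
  [[0,0,0],[0.2915,-0.199,0],1],
  [[0,0,0],[0.2915,-0.199,0],1],
])

```text
clock: 4.53
position: [0.4882, 0.157, 0.1825]
ee_rot: [2.719, 1.572, 0.0]
force: [0.1, 0.0, 0.9]
width: 0.0856
```

```bash
python3 - <<'E'
from rect import *
print(monitor.get_obs()['position'],monitor.get_obs()['joint_velocities'].round(3))
c=dict(eyes.calibration('wrist'));np.save('w3.npy',c['world_to_cam'])
im=save('wrist','w3.png')[:,:,::-1].copy()
print(monitor.get_obs()['clock'])
print(proj(c,[[.488,.157,.055],[.504,.184,.055],[.470,.125,.055]]))
cv2.imwrite('pics/w3c.png',cv2.resize(im[100:350,160:480],None,fx=2.5,fy=2.5,interpolation=2))
E
```

```text
[0.48824682 0.15696054 0.18253774] [-0.016  0.002  0.002  0.003  0.001  0.   ]
4.5833
[[322.28662088 191.2172576 ]
 [322.7224525  156.00125056]
 [322.71561459 229.33266053]]
```

View pics/w3c.png

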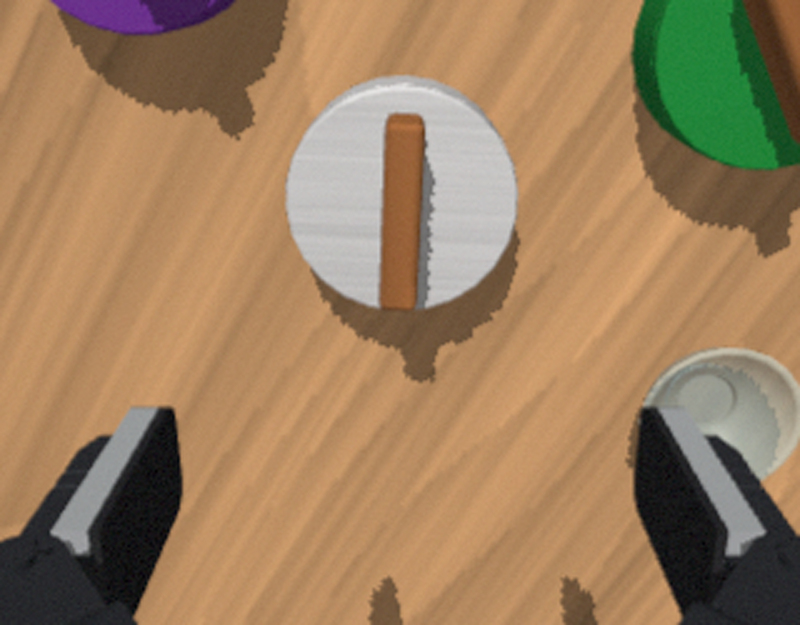

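```bash
python3 - <<'E'
from rect import *
c=dict(eyes.calibration('wrist'));c['world_to_cam']=np.load('w3.npy')
f=lambda x,y:(160+x/2.5,100+y/2.5)
a=atz(c,*f(405.5,120),.055);b=atz(c,*f(398.5,307),.055);m=(a+b)/2
print(a,b,m,np.linalg.norm(a-b),np.degrees(np.arctan2(*(a-b)[1::-1])))
# cap circle at .031: ellipse top centre
print(atz(c,*f(402,193),.031), (atz(c,*f(287,193),.031)-atz(c,*f(517,193),.031)))
t=eyes.calibration('top')
print(tri([ray(c,*f(402,212)),ray(t,282,271)]))
d=m-np.array([.4882,.157,0]);print(d@[.5,.866,0],d@[.866,-.5,0])
E
```

```text
[0.50702171 0.19012806 0.055     ] [0.47062621 0.1321522  0.055     ] [0.48882396 0.16114013 0.055     ] 0.06845314857334407 57.880638077025964
[0.48995514 0.16327665 0.031     ] [-0.07550849  0.04349914  0.        ]
(array([0.48646808, 0.15681707, 0.03131179]), [np.float64(0.0002230695777896565), np.float64(0.00022306957778963908)])
0.003897333774893087 -0.0015297162981554834
```

Call:
jog_arm([
  [[0,0,0.036],[0.0045,-0.0015,0.04],1],
  [[0,0,0.036],[0.0045,-0.0015,0.08],1],
  [[0,0,0.036],[0.0045,-0.0015,0.09],1],
  [[0,0,0.036],[0.0045,-0.0015,0.09],1],
  [[0,0,0.036],[0.0045,-0.0015,0.09],0.6],
])

```text
clock: 5.0
position: [0.4893, 0.1614, 0.0927]
ee_rot: [-2.748, -1.522, 0.002]
force: [-0.1, 0.5, -0.1]
width: 0.0753
```

```bash
python3 - <<'E'
from rect import *
print(monitor.get_obs()['position'],monitor.get_obs()['joint_velocities'].round(3))
c=dict(eyes.calibration('wrist'));np.save('w4.npy',c['world_to_cam'])
im=save('wrist','w4.png')[:,:,::-1].copy()
cv2.imwrite('pics/w4c.png',cv2.resize(im[100:400,120:520],None,fx=2,fy=2,interpolation=2))
E
```

```text
[0.48926397 0.16144567 0.09267091] [ 0.006 -0.034 -0.039  0.001 -0.003  0.   ]
```

View pics/w4c.png

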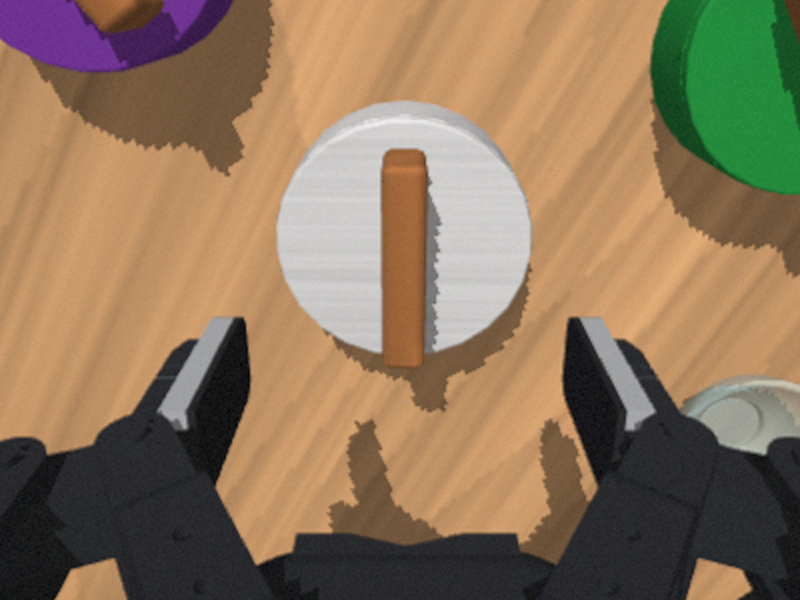

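```bash
python3 - <<'E'
from rect import *
c3=dict(eyes.calibration('wrist'));c4=dict(c3);c3['world_to_cam']=np.load('w3.npy');c4['world_to_cam']=np.load('w4.npy')
f=lambda x,y:(160+x/2.5,100+y/2.5)
g=lambda x,y:(120+x/2,100+y/2)
R=[]
for p,q in [((405.5,129),(404,166)),((398.5,308),(403,366))]:
    r=tri([ray(c3,*f(*p)),ray(c4,*g(*q))]);print(r);R.append(r[0]);print(atz(c3,*f(*p),.055),atz(c4,*g(*q),.055))
m=(atz(c4,*g(404,166),.055)+atz(c4,*g(403,366),.055))/2
print(m,np.linalg.norm(atz(c4,*g(404,166),.055)-atz(c4,*g(403,366),.055)))
e=atz(c4,*g(404,166),.055)-atz(c4,*g(403,366),.055);print(np.degrees(np.arctan2(e[1],e[0])))
# cap circle
print(atz(c4,*g(404,236),.031),np.linalg.norm(atz(c4,*g(278,236),.031)-atz(c4,*g(531,236),.031)))
t=np.radians(58);d=m[:2]-monitor.get_obs()['position'][:2];print(d@[np.cos(t),np.sin(t)],d@[np.sin(t),-np.cos(t)])
E
```

```text
(array([0.50329113, 0.18420246, 0.03314734]), [np.float64(0.00023570765816240406), np.float64(0.00023570765816221658)])
[0.50549567 0.1874826  0.055     ] [0.50647437 0.18958004 0.055     ]
(array([0.46990095, 0.13141523, 0.05352843]), [np.float64(0.000243301368453064), np.float64(0.0002433013684529406)])
[0.4704274 0.1318098 0.055    ] [0.47022589 0.13237642 0.055     ]
[0.48835013 0.16097823 0.055     ] 0.0677215388221781
57.63861074331695
[0.48951453 0.16268442 0.031     ] 0.08687247536954888
-0.001870168925983253 -0.0014017012490242944
```

Call:
jog_arm([
  [[0,0,0],[-0.0005,-0.001,0.03],0.6],
  [[0,0,0],[-0.0005,-0.001,0.05],0.5],
  [[0,0,0],[-0.0005,-0.001,0.056],0.4],
  [[0,0,0],[-0.0005,-0.001,0.057],0.3],
  [[0,0,0],[-0.0005,-0.001,0.057],0.2],
  [[0,0,0],[-0.0005,-0.001,0.057],0],
  [[0,0,0],[-0.0005,-0.001,0.057],0],
  [[0,0,0],[-0.0005,-0.001,0.057],0],
  [[0,0,0],[-0.0005,-0.001,0.057],0],
  [[0,0,0],[-0.0005,-0.001,0.057],0],
], newtons=70)

```text
clock: 5.88
position: [0.4898, 0.1626, 0.0374]
ee_rot: [2.746, 1.523, 0.005]
force: [-1.7, -0.7, 6.9]
width: 0.012
```

```bash
python3 - <<'E'
from rect import *
s=monitor.get_obs();print(s['position'],s['width'],s['force'],s['moment'])
im=save('wrist','w5.png')[:,:,::-1].copy()
s=monitor.get_obs();print(s['position'],s['width'],s['force'])
cv2.imwrite('pics/w5c.png',cv2.resize(im[100:400,120:520],None,fx=2,fy=2,interpolation=2))
E
```

```text
[0.48981721 0.16255034 0.0373679 ] 0.012009146409680324 [-1.68546841 -0.68396306  6.93711718] [-0.10675191  0.16728555 -0.04310525]
[0.48981042 0.16255447 0.03737525] 0.012318850331570238 [-0.43883442 -0.43752262  6.96532777]
```

View pics/w5c.png

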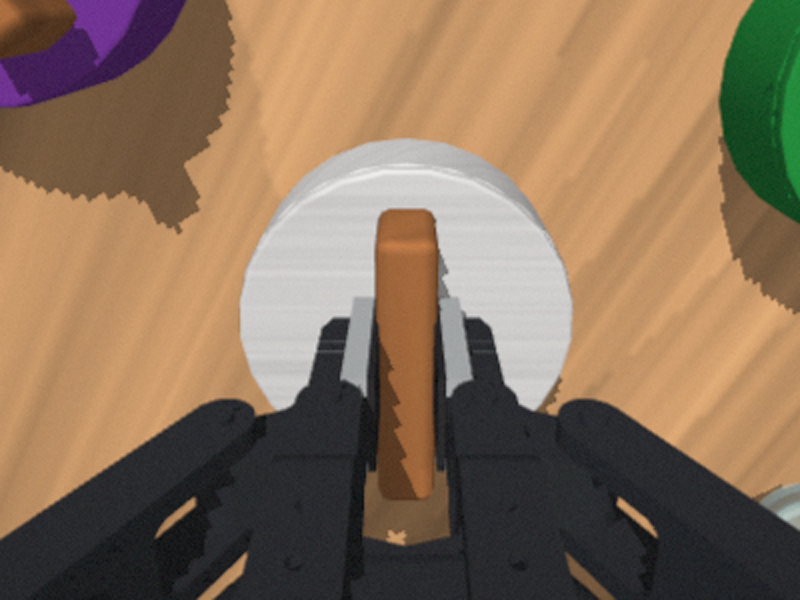

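Call:
jog_arm([
  [[0,0,0],[0,0,-0.02],0],
  [[0,0,0],[0,0,-0.05],0],
  [[0,0,0],[0,0,-0.09],0],
  [[0,0,0],[0,0,-0.13],0],
  [[0,0,0],[0,0,-0.165],0],
  [[0,0,0],[0,0,-0.165],0],
  [[0,0,0],[0,0,-0.165],0],
])

```text
clock: 6.52
position: [0.4898, 0.1626, 0.2034]
ee_rot: [2.745, 1.523, 0.009]
force: [-0.2, 0.6, -3.6]
width: 0.0125
```

```bash
python3 - <<'E'
from rect import *
s=monitor.get_obs();print(s['position'],s['width'],s['force'],s['moment'],s['ee_rot'])
im=save('wrist','w6.png')[:,:,::-1].copy()
cv2.imwrite('pics/w6c.png',cv2.resize(im[100:400,120:520],None,fx=2,fy=2,interpolation=2))
E
```

```text
[0.48977127 0.16263558 0.20342032] 0.012461186162777737 [-0.24100486  0.59241023 -3.6254128 ] [ 0.02117847 -0.00112852  0.05149282] [2.74532744 1.52296024 0.00940668]
```

View pics/w6c.png

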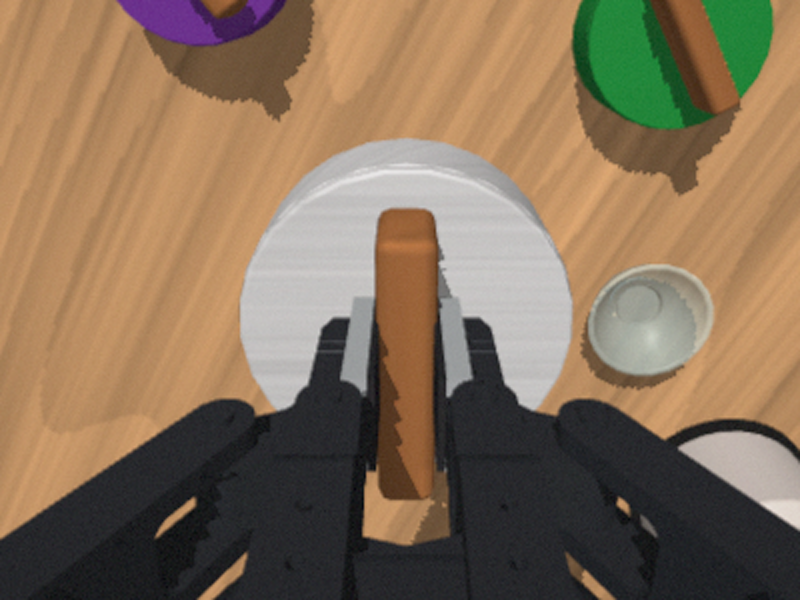

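Lid is held firmly and unchanged after lifting. Computing its offset from the TCP.

```bash
python3 - <<'E'
from rect import *
from scipy.optimize import least_squares
s=monitor.get_obs();p=s['position'];c=eyes.calibration('wrist');np.save('w6.npy',c['world_to_cam'])
# cap top rim points in crop (upper-edge circle): far edge y~168 at x=406, sides 241/571 @~ y310
g=lambda x,y:(120+x/2,100+y/2)
pts=[(406,167),(330,190),(482,190),(275,240),(537,240),(243,310),(570,310)]
W=np.array([atz(c,*g(*q),p[2]-.0374+.030) for q in pts])[:,:2]
r=least_squares(lambda v:np.hypot(*(W-v[:2]).T)-v[2],[*p[:2],.045]);print(r.x,r.fun)
d=r.x[:2]-p[:2];t=np.radians(58);print(d@[np.cos(t),np.sin(t)],d@[np.sin(t),-np.cos(t)])
print(s['qpos'])
E
```

```text
[0.48689284 0.15975322 0.04267967] [ 1.47320048e-03 -4.55723599e-05 -1.18990109e-04 -1.14736434e-03
 -1.26962368e-03  4.88304748e-04  6.20045266e-04]
-0.00282419841828783 0.00033525821285354475
[ 1.67656331e-01 -2.24438471e-02  1.84645835e+00 -3.68458533e-06
  1.31614439e+00  7.25537452e-01]
```

Call:
jog_arm([
  [[0,0,0.087],[-0.2398,0.2116,0],0],
  [[0,0,0.087],[-0.2398,0.2116,0],0],
  [[0,0,0.087],[-0.2398,0.2116,0],0],
  [[0,0,0.087],[-0.2398,0.2116,0],0],
  [[0,0,0.087],[-0.2398,0.2116,0],0],
  [[0,0,0.087],[-0.2398,0.2116,0],0],
  [[0,0,0.087],[-0.2398,0.2116,0],0],
  [[0,0,0.087],[-0.2398,0.2116,0],0],
  [[0,0,0.087],[-0.2398,0.2116,0],0],
  [[0,0,0.087],[-0.2398,0.2116,0],0],
  [[0,0,0.087],[-0.2398,0.2116,0],0],
  [[0,0,0.087],[-0.2398,0.2116,0.02],0],
  [[0,0,0.087],[-0.2398,0.2116,0.02],0],
  [[0,0,0.087],[-0.2398,0.2116,0.02],0],
  [[0,0,0.087],[-0.2398,0.2116,0.02],0],
  [[0,0,0.087],[-0.2398,0.2116,0.02],0],
])

```text
clock: 7.9
position: [0.5409, -0.1526, 0.181]
ee_rot: [2.81, 1.404, 0.001]
force: [0.4, -0.4, -3.1]
width: 0.012
```

```bash
python3 - <<'E'
from rect import *
s=monitor.get_obs();print(s['position'],s['width'],s['force'],s['moment'],s['ee_rot'],s['qpos'])
for n in('top','scene'): save(n,n+'1.png')
a=cv2.imread('pics/top1.png')[180:320,340:520];b=cv2.imread('pics/scene1.png')[140:260,160:320]
cv2.imwrite('pics/ts1.png',cv2.hconcat([cv2.resize(a,(400,311),interpolation=2),cv2.resize(b,(400,311),interpolation=2)]))
E
```

```text
[ 0.54089387 -0.15258419  0.1809959 ] 0.011996151250754575 [ 0.43794833 -0.39467219 -3.12451023] [ 0.01936066 -0.05317612 -0.01183736] [2.80960429e+00 1.40415137e+00 8.38289638e-04] [-4.15265883e-01  1.11305274e-01  1.74641207e+00 -4.25995211e-06
  1.28303391e+00  2.28607067e-01]
```

View pics/ts1.png

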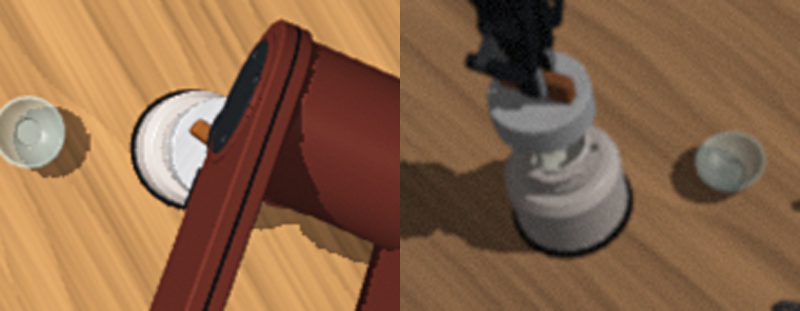

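Call:
jog_arm([
  [[0,0,0],[0.0006,0.0008,0.025],0],
  [[0,0,0],[0.0006,0.0008,0.04],0],
  [[0,0,0],[0.0006,0.0008,0.043],0],
  [[0,0,0],[0.0006,0.0008,0.046],0],
  [[0,0,0],[0.0006,0.0008,0.048],0],
  [[0,0,0],[0.0006,0.0008,0.049],0],
  [[0,0,0],[0.0006,0.0008,0.049],0],
])

```text
clock: 8.58
position: [0.5421, -0.1534, 0.1342]
ee_rot: [2.81, 1.403, 0.001]
force: [-5.3, 1.7, 7.9]
width: 0.0121
```

Riding at about 97 mm on the crests, as expected if the lid is the other way round. Turning anticlockwise with light pressure.

Call:
jog_arm([
  [[0,0,-0.06],[-0.0006,-0.0008,0],0],
  [[0,0,-0.12],[-0.0006,-0.0008,0],0],
  [[0,0,-0.175],[-0.0006,-0.0008,0],0],
  [[0,0,-0.175],[-0.0006,-0.0008,0],0],
])

```text
clock: 8.92
position: [0.5427, -0.1537, 0.1342]
ee_rot: [2.673, 1.644, 0.006]
force: [0.6, 2.2, 7.2]
width: 0.0123
```

```bash
cat > st.py <<'E'
from h import *
s=monitor.get_obs();r=s['ee_rot'];print(s['clock'],s['position'].round(4),'base',round(s['position'][2]-.0374,4),s['width'],'F',s['force'].round(1),'M',s['moment'].round(2),'psi',2*np.degrees(np.arctan2(r[1],r[0])),'q6',s['qpos'][5])
E
python3 st.py
```

```text
8.9167 [ 0.5427 -0.1537  0.1342] base 0.0968 0.012334034635579357 F [0.6 2.2 7.2] M [ 0.38 -0.    0.14] psi 63.18423693070314 q6 0.05150786957166619
```

Call:
jog_arm([
  [[0,0,-0.12],[0,-0.0005,0],0],
  [[0,0,-0.24],[0,-0.001,0],0],
  [[0,0,-0.36],[0,-0.0015,0],0],
  [[0,0,-0.48],[0,-0.002,0],0],
  [[0,0,-0.6],[0,-0.002,0],0],
  [[0,0,-0.68],[0,-0.002,0],0],
  [[0,0,-0.68],[0,-0.002,0],0],
])

```text
clock: 9.5
position: [0.5408, -0.1529, 0.1342]
ee_rot: [1.97, 2.441, 0.003]
force: [0.4, -0.1, 6.7]
width: 0.0125
```

```bash
python3 st.py
```

```text
9.5 [ 0.5408 -0.1529  0.1342] base 0.0968 0.012463957231515714 F [ 0.4 -0.1  6.7] M [0.22 0.2  0.12] psi 102.18598238455094 q6 -0.6288632385646592
```

Call:
jog_arm([
  [[0,0,-0.05],[0,0,0],0],
  [[0,0,-0.1],[0,0,0],0],
  [[0,0,-0.1],[0,0,0],0],
])

```text
clock: 9.75
position: [0.5408, -0.1527, 0.134]
ee_rot: [1.848, 2.535, 0.003]
force: [0.1, 1.0, 5.2]
width: 0.012
```

Call:
jog_arm([
  [[0,0,-0.05],[0,0,0],0],
  [[0,0,-0.08],[0,0,0],0],
  [[0,0,-0.08],[0,0,0],0],
])

```text
clock: 10.0
position: [0.5394, -0.1526, 0.1323]
ee_rot: [1.749, 2.608, 0.0]
force: [-0.3, 0.2, -2.3]
width: 0.0121
```

```bash
python3 st.py
```

```text
10.0 [ 0.5394 -0.1526  0.1323] base 0.0949 0.012113869922957005 F [-0.3  0.2 -2.3] M [0.08 0.03 0.05] psi 112.31532218516791 q6 -0.8057510023227357
```

The lid is off the crests at 112°. Lowering it into the gap.

Call:
jog_arm([
  [[0,0,-0.01],[0,0,0.003],0],
  [[0,0,-0.01],[0,0,0.006],0],
  [[0,0,-0.01],[0,0,0.0075],0],
  [[0,0,-0.01],[0,0,0.0085],0],
  [[0,0,-0.01],[0,0,0.0085],0],
])

```text
clock: 10.42
position: [0.5389, -0.1525, 0.1247]
ee_rot: [1.737, 2.617, -0.001]
force: [-6.4, 2.8, 12.8]
width: 0.0121
```

```bash
python3 st.py
```

```text
10.4167 [ 0.5389 -0.1525  0.1247] base 0.0873 0.012104865968053647 F [-6.4  2.8 12.8] M [ 0.49  1.2  -0.02] psi 112.86230831380249 q6 -0.8152517270118065
```

Call:
jog_arm([
  [[0,0,0.0],[0.0006,-0.0012,-0.0005],0],
  [[0,0,0.09],[0.0005,-0.0012,0],0],
  [[0,0,0.18],[0.0004,-0.001,0.0005],0],
  [[0,0,0.27],[0.0003,-0.001,0.001],0],
  [[0,0,0.36],[0.0002,-0.0008,0.0015],0],
  [[0,0,0.45],[0,-0.0006,0.002],0],
  [[0,0,0.54],[0,-0.0005,0.0025],0],
  [[0,0,0.63],[0,-0.0004,0.003],0],
  [[0,0,0.63],[0,-0.0004,0.003],0],
])

```text
clock: 11.17
position: [0.5397, -0.1526, 0.1212]
ee_rot: [2.466, 1.943, 0.003]
force: [0.8, 1.7, 5.5]
width: 0.0122
```

```bash
python3 st.py
```

```text
11.1667 [ 0.5397 -0.1526  0.1212] base 0.0838 0.012168713394846684 F [0.8 1.7 5.5] M [ 0.56  0.01 -0.14] psi 76.4911468701126 q6 -0.1811096256903614
```

Call:
jog_arm([
  [[0,0,0.09],[0,0,0.0005],0],
  [[0,0,0.18],[0,0,0.001],0],
  [[0,0,0.27],[0,0,0.0015],0],
  [[0,0,0.36],[0,0.0003,0.002],0],
  [[0,0,0.45],[0,0.0006,0.0025],0],
  [[0,0,0.54],[0,0.0008,0.003],0],
  [[0,0,0.58],[0,0.0008,0.0033],0],
  [[0,0,0.58],[0,0.0008,0.0033],0],
])

```text
clock: 11.83
position: [0.5412, -0.1527, 0.118]
ee_rot: [2.916, 1.162, 0.006]
force: [4.1, 2.6, 5.2]
width: 0.0122
```

```bash
python3 st.py
```

```text
11.8333 [ 0.5412 -0.1527  0.118 ] base 0.0806 0.012150720156593837 F [4.1 2.6 5.2] M [ 0.6  -0.75  0.03] psi 43.44326848704217 q6 0.3958978682665097
```

Base is at 80.6 mm. Tightening in small steps up to the stop.

Call:
jog_arm([
  [[0,0,0.04],[0,-0.0005,0.0003],0],
  [[0,0,0.08],[0,-0.0005,0.0005],0],
  [[0,0,0.08],[0,-0.0005,0.0005],0],
])

```text
clock: 12.08
position: [0.5415, -0.1526, 0.1179]
ee_rot: [2.957, 1.05, 0.008]
force: [5.9, 2.1, 4.9]
width: 0.0125
```

```bash
python3 st.py
```

```text
12.0833 [ 0.5415 -0.1526  0.1179] base 0.0805 0.012528460105838381 F [5.9 2.1 4.9] M [ 0.54 -0.95  1.49] psi 39.09315774193988 q6 0.4729867230860836
```

Call:
jog_arm([
  [[0,0,0.03],[0.0005,0.0005,0],0],
  [[0,0,0.03],[0.0005,0.0005,0],0],
])

```text
clock: 12.25
position: [0.5418, -0.1525, 0.1178]
ee_rot: [2.972, 1.008, 0.006]
force: [4.3, 2.4, 6.2]
width: 0.0125
```

```bash
python3 st.py
```

```text
12.25 [ 0.5418 -0.1525  0.1178] base 0.0804 0.012528331719668582 F [4.3 2.4 6.2] M [ 0.54 -0.69  1.86] psi 37.46623185396925 q6 0.5021536360375195
```

Torque has risen to 1.9 N m, so the lid is at its stop. Relieving and releasing.

Call:
jog_arm([
  [[0,0,-0.03],[0,0,-0.001],0],
  [[0,0,-0.03],[0,0,-0.0015],0.25],
  [[0,0,-0.03],[0,0,-0.0015],0.4],
  [[0,0,-0.03],[0,0,-0.0015],0.5],
  [[0,0,-0.03],[0,0,-0.0015],0.5],
  [[0,0,-0.03],[0,0,-0.03],0.5],
  [[0,0,-0.03],[0,0,-0.06],0.6],
  [[0,0,-0.03],[0,0,-0.09],0.8],
  [[0,0,-0.03],[0,0,-0.09],1],
  [[0,0,-0.03],[0,0,-0.09],1],
  [[0,0,-0.03],[0,0,-0.09],1],
])

```text
clock: 13.17
position: [0.5391, -0.1523, 0.2055]
ee_rot: [-2.961, -1.048, 0.001]
force: [-0.1, 0.4, -0.4]
width: 0.0856
```

```bash
python3 st.py; python3 - <<'E'
from rect import *
c=eyes.calibration('wrist');np.save('w7.npy',c['world_to_cam'])
im=save('wrist','w7.png')[:,:,::-1].copy();save('scene','scene7.png')
b=cv2.imread('pics/scene7.png')[140:260,160:320]
cv2.imwrite('pics/f7.png',cv2.hconcat([cv2.resize(im[100:400,120:520],(400,300)),cv2.resize(b,(400,300),interpolation=2)]))
cv2.imwrite('pics/w7c.png',cv2.resize(im[60:360,120:520],None,fx=2,fy=2,interpolation=2))
E
```

```text
13.1667 [ 0.5391 -0.1523  0.2055] base 0.1681 0.08561173136843656 F [-0.1  0.4 -0.4] M [ 0.02 -0.02 -0.02] psi -321.0141698064813 q6 0.4742864528205451
```

View pics/f7.png

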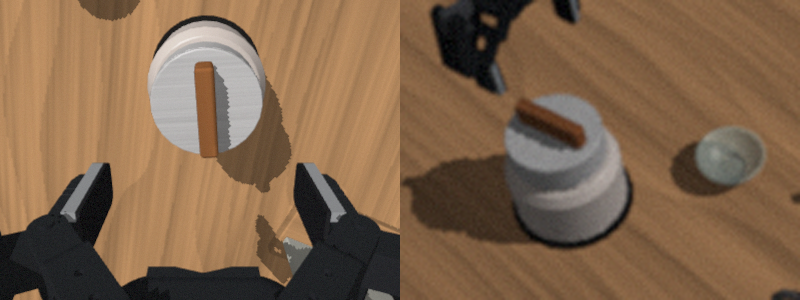

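View pics/w7c.png

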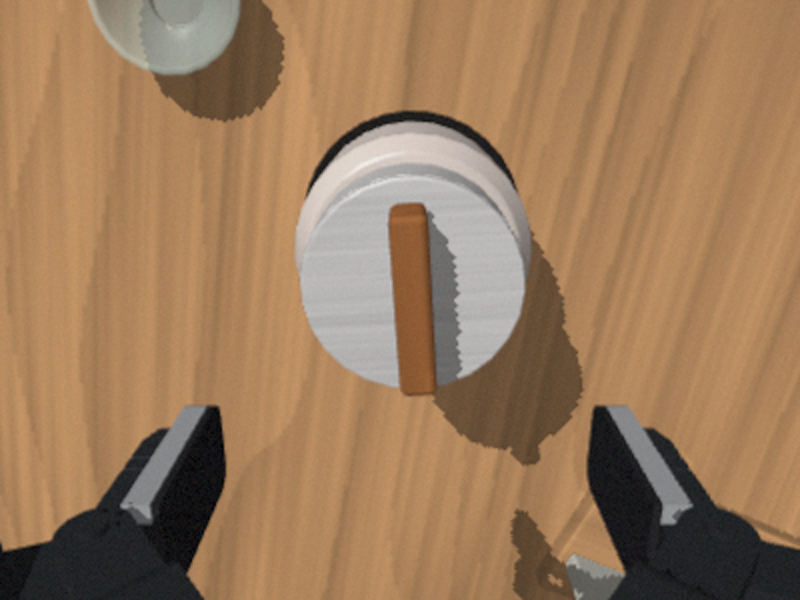

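```bash
python3 - <<'E'
from rect import *
c=eyes.calibration('wrist'); print(monitor.get_obs()['joint_velocities'].round(3))
g=lambda x,y:(120+x/2,60+y/2)
a=atz(c,*g(408,217),.135);b=atz(c,*g(417,394),.135);print((a+b)/2,np.linalg.norm(a-b),np.degrees(np.arctan2(*(a-b)[1::-1])))
print(order.sign_off())
E
```

```text
[ 0.     0.006  0.002  0.002  0.002 -0.001]
[ 0.54021943 -0.15344793  0.135     ] 0.06741982928631633 41.9009275931043
the job is handed in; nothing more can be done
None
```

The lid is screwed home on the jar, released, and handed in at about 13.3 s. I set it on the neck at about 97 mm, riding on the crests. Then I turned it back about 60° until it dropped to about 87 mm, and tightened it clockwise about 75° to the stop.

**Last checks:**
- **Height:** the underside was 80.4 mm above the jar's underside while still gripped, worked out from the tool height. I did not measure it again after letting go.
- **Stop:** torque rose to 1.9 N m at the end, so the lid met its stop. The last tightening slipped about 3° in the grip: the bar rests at about 42°, against the 40° I expected. That is well inside the 15° allowed.
- **Centring:** the bar's centre is within about 1.5 mm of the jar axis in the last wrist picture.
- **Clear of everything:** the gripper is open and about 70 mm above the bar, with no outside force. I saw no bystander touched; only the dish was in view in the last pictures.

**Disagreements:** my first jar picture was taken while the arm was still moving and came out about 6 mm off; a second, still view corrected it. Lengths from the wrist camera came out 3–5% short, so the last camera check gives centring and angle only. The far end of the bar triangulated to 33 mm instead of 55 mm, which I put down to a poor corner reading; the near end came to 53.5 mm.

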